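# Stand the rocking caddy firm on its stone slab

## Robot

A 6-joint arm with a two-finger parallel gripper is mounted at the origin on a cart in front of the work surface, level with it; the furniture and walls round the work are solid. World frame = base frame: x ahead of the robot, y to its left, z up, the work surface at z = 0. Lengths are in m, angles in rad, forces in N, time in s.
With the tool pointing down it reaches from about 0.275 to 0.825 m from the base axis. Payload 4.9 kg.
Tool frame: the origin (TCP) lies midway between the tips of the shut fingers; the grasp point (between the pads) lies 19 mm behind it; z points along the fingers, y is the line along which they close (so a half turn about z gives the same grasp; the last joint's range is limited). The gripper opens to 85 mm and grips with 20 to 120 N. Pads are 22 mm wide; open, the fingers measure 114 mm over their backs; the gripper's body (76 mm by 85 mm) begins 54 mm behind the grasp point. The pads swing forward as they close: fully open they stand 13 mm farther back than shut.
Start: joints at [-1.41, 0.326, -0.193, 1.052, 0, 1.437], TCP at [0.16, -0.526, 0.231] pointing down, gripper open.
Joint ranges: [-2.65, 2.65], [-0.97, 1.79], [-1.3, 1.35], [-1.93, 2.1], [-1.47, 1.37], [-3.14, 3.14]. Speed limits (rad/s): [2.57, 2.57, 3.14, 3.14, 3.14, 3.14].

## Interface

Orientations are given as a unit quaternion [x, y, z, w].
In Python, from workcell import r gives the robot as it stands.
- The arm moves only by the tool drive_tool, never from a script. Its argument "series" is a list of rows, each a list of 7 numbers: the turn, a rotation vector about the tool's x, y, z normalised to -1 to 1, where 1 is pi/2 rad, then the shift along the tool's x, y, z normalised to -1 to 1, where 1 is 0.3 m, then the opening, from -1 (shut) to 1 (fully open). In form: [[wx, wy, wz, tx, ty, tz, hand], ...]. A call has 1 to 10 rows; each row is the pose to reach, as a shift and turn from the pose commanded when the call began, along the tool's axes at that moment; what a row does not reach only later rows make up. A row lasts 1/12 s, in which the tool goes at most 41.7 mm and 7.16 degrees, less where a joint would pass 70% of its speed; a pose out of reach is approached as far as the arm can. A call with a number of a shift or a turn outside -1 to 1 is refused whole. A call with a gripper value outside its range is refused whole. The fingers move at their own pace and stop on an object; "squeeze" is the grip in N (left out, the last holds). Time passes only in rows, so rows that repeat a pose let the fingers close. It gives the time, the measured TCP pose, the force, the opening and the grip force at its end, in the units of the state.
- r.get_state(): the state, without advancing time (a new reading comes with each control period).
- r.grab_frame(name): name is "side" or "top"; returns the picture (400x640x3 uint8, red, green, blue); there is no depth.
- r.calibration(name): a dict with "fx", "fy", "cx", "cy" (pixels), "R" (3x3) and "t" (3): a world point X has camera coordinates R X + t. Camera axes: x right, y down, z forward; pixel columns grow to the right and rows downward; lengths in m; the calibration is good to about 2 mm. A picture is of the moment at which its call begins. calibration takes no time and is no camera call.
- r.sign_off(): hands the job in; it is judged then, once.
The state is a dict: "t": time; "joint_pos": joint angles; "joint_velocities": joint speeds; "tau": joint torques, N m; "ee_pos": TCP position; "ee_rot": TCP orientation; "ft_force": force on the tool from outside, world axes, zero at the start; "wrist_torque": the same for the moment, N m; "finger_gap": opening from 0.0 (shut) to 1.0 (fully open); "finger_force": force on a finger pad.
Only numpy, scipy, OpenCV 4.12 (cv2) and the standard library are available. Lean on these libraries where they do the work, as an engineer would, in place of code of your own. Each camera call takes 0.05 s, during which the arm holds its last target. There are 200 camera calls.

## Task

The wooden condiment caddy on the round stone slab rocks, because one or another of its feet rides on a low hump of the stone. Turn the caddy on the slab until all four feet stand on the flat stone and it sits level without rocking, still in the middle of the slab, then let go; leave the things round it where they are.

Things in the scene. Friction and masses are not known exactly. Their poses are not given: they have to be found in the camera images.
- caddy_bar (a point): centre of the top bar of the caddy's upright handle: bar 96 mm long (the point's x axis), 18 mm wide (y), 20 mm high, wood, on two 10 mm steel posts 35 mm either side of its middle. The point is 92 mm above the undersides of the feet. z is vertical when all feet stand on the flat stone; with a foot on a hump the caddy leans about 1 to 3 degrees.
- caddy_deck (a point): centre of the caddy's deck top, 42 mm above the undersides of the feet and 40 mm below the underside of the bar; the caddy is a loose wooden tray, 124 x 124 mm, 57 mm high at its rails, about 0.45 kg. Four round rubber-ended feet, 14 mm thick, stand 60 mm from the vertical through this point at 45 degrees to its x and y axes, so every quarter turn stands alike.
- slab_top (a point): centre of the flat top of the round stone slab (190 mm across, 14 mm thick, fixed). Three smooth round humps of the same stone, 36 mm across, 5 mm high, lie 60 mm from this point, as the feet do: two 40 degrees apart, the third opposite their middle; their bearings vary and are not shown by this point's axes. All feet are on the flat only within a span of about 12 degrees in each quarter turn.
- mug: grey mug, 91 mm high, a bystander; origin under its centre
- jar_a: spice jar, 45 mm across and 106 mm high, a bystander; origin under its centre
- jar_b: another spice jar, 45 mm across and 106 mm high, a bystander; origin under its centre
- timer: round white kitchen timer, 63 mm across and 45 mm high, a bystander; origin under its centre
- spoon: steel teaspoon, 130 mm long, a bystander

How it is judged:
At the end, for the whole second after the job is handed in: The caddy stands on the slab with all four feet on the flat stone: level within 0.75 degrees, its bar not more than 1.5 mm above its height over flat stone, within 20 mm of the slab's centre (angle between caddy_bar's own z axis and vertical below 0.013 rad and horizontal distance between caddy_bar and slab_top below 0.02 m and z of caddy_bar in the frame of slab_top between 0.089 and 0.0935 m); the robot touches nothing.
It fails at once if a bystander (mug, either spice jar, timer or teaspoon) is moved more than 3 cm (distance of any of mug, jar_a, jar_b, timer, spoon from where it was at the start of the episode above 0.03 m).
It fails at once if the caddy is tipped more than 30 degrees (angle between caddy_bar's own z axis and vertical above 0.52 rad).
It also fails if it takes over 48 s, if anything falls off the work surface, if the arm or the gripper's body presses on something with over 40 N, if the wrist force passes 120 N, or if a joint passes its speed limit or range.

## Working session

There is one attempt and no reset: what is moved stays moved. The work goes in short steps, Python scripts to look and compute and a tool call to move; the robot and the scene stay as the last step left them, time stands still between calls to the robot, and variables do not carry over. Pictures are saved under pics/ and viewed, at most 10 in all, crops included, and the job is handed in when it is done.

Besides the shell and the picture viewer there is one more tool, called after "Request:" by a JSON object that holds its "op" and its "data", one argument or row to a line. drive_tool: Moves the arm, as the interface text tells. Its arguments: {"type":"object","properties":{"series":{"type":"array"},"squeeze":{"type":"number"}},"required":["series"]}

```bash
mkdir -p pics; python3 - <<'E'
from workcell import r
import cv2
for n in("side","top"):
    cv2.imwrite(f"pics/{n}0.png",r.grab_frame(n)[:,:,::-1])
    c=r.calibration(n);print(n,c)
print(r.get_state())
E
```

```text
side {'fx': 426.68872782386245, 'fy': 426.68872782386245, 'cx': 321.4296065397369, 'cy': 201.0593024963143, 'R': array([[-0.41512098, -0.90937392,  0.02671409],
       [-0.39800315,  0.15512351, -0.90417376],
       [ 0.81808806, -0.38597379, -0.42632871]]), 't': array([0.24604113, 0.27777732, 1.01800123])}
top {'fx': 408.7477980021883, 'fy': 408.7477980021883, 'cx': 317.4426050816018, 'cy': 191.48725046983878, 'R': array([[ 0.01088721, -0.99989637, -0.00941876],
       [-0.99067947, -0.00950688, -0.13588162],
       [ 0.13577799,  0.01081034, -0.99068031]]), 't': array([0.06653526, 0.48134966, 1.19531411])}
{'t': 0.1, 'joint_pos': array([-1.41021604e+00,  3.26871694e-01, -1.93466177e-01,  1.05200187e+00,
        2.40683268e-05,  1.43657425e+00]), 'joint_velocities': array([-0.00140536, -0.00070566,  0.00220845,  0.00194426, -0.00208222,
       -0.00149504]), 'tau': array([ 6.56384054e-04, -4.44242764e+01,  2.63036764e+01,  7.97597895e-03,
       -9.33933984e-05, -6.52304664e-06]), 'ee_pos': array([ 0.15972686, -0.52576186,  0.23058581]), 'ee_rot': array([ 9.89155808e-01,  1.46867941e-01,  1.86298454e-06, -7.71799820e-04]), 'ft_force': array([0.55786226, 0.27397258, 0.0841603 ]), 'wrist_torque': array([ 0.00412635,  0.02989125, -0.02351621]), 'finger_force': 0.0, 'finger_gap': 0.9970150628339347}
```

View pics/side0.png

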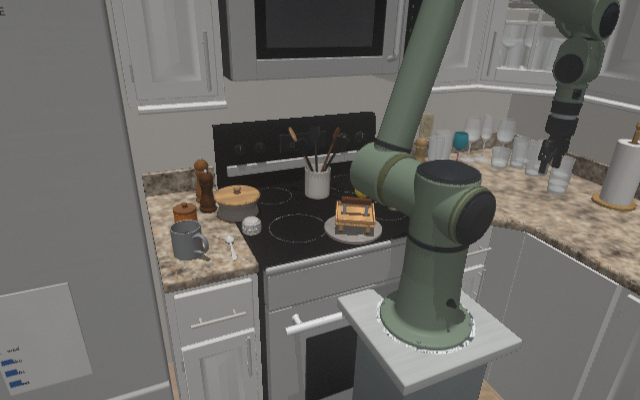

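View pics/top0.png

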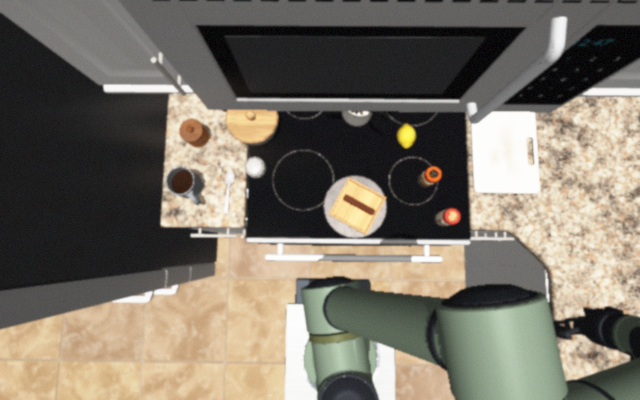

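```bash
cat > h.py <<'E'
import numpy as np,cv2
from workcell import r
def ray(n,uv,z):
    c=r.calibration(n);R,t=c["R"],c["t"];o=-R.T@t
    uv=np.atleast_2d(uv).astype(float)
    d=np.c_[(uv[:,0]-c["cx"])/c["fx"],(uv[:,1]-c["cy"])/c["fy"],np.ones(len(uv))]@R
    return o+d*((z-o[2])/d[:,2])[:,None]
def proj(n,X):
    c=r.calibration(n);p=np.atleast_2d(X)@c["R"].T+c["t"]
    return np.c_[p[:,0]/p[:,2]*c["fx"]+c["cx"],p[:,1]/p[:,2]*c["fy"]+c["cy"]]
def avg(n,k=6): return np.mean([r.grab_frame(n).astype(float) for _ in range(k)],0).astype(np.uint8)
def bar(n="top",im=None,z=0.116):
    im=r.grab_frame(n) if im is None else im
    hsv=cv2.cvtColor(im,cv2.COLOR_RGB2HSV)
    m=((hsv[...,2]<125)&(hsv[...,1]>90)).astype(np.uint8); w=np.zeros_like(m); w[185:228,335:382]=1
    k,l,s,c=cv2.connectedComponentsWithStats(m*w); i=1+np.argmax(s[1:,4])
    v,u=np.nonzero(l==i); X=ray(n,np.c_[u,v],z)[:,:2]; mu=X.mean(0)
    q=cv2.minAreaRect((X*1e4).astype(np.float32)); e=np.linalg.eigh(np.cov((X-mu).T))[1][:,1]
    return mu,np.degrees(np.arctan2(e[1],e[0]))%180,s[i,4],np.array(q[1])/10
E
python3 - <<'E'
from h import *
a=r.grab_frame("top");b=r.grab_frame("side")
A=cv2.resize(a[165:245,315:475],None,fx=5,fy=5,interpolation=cv2.INTER_CUBIC)[:, :, ::-1][:, :]
B=cv2.resize(b[180:250,310:400],None,fx=5,fy=5,interpolation=cv2.INTER_CUBIC)[:,:,::-1]
A=A[:, :500];C=np.zeros((400,800,3),np.uint8);C[:,:400]=A[:,:400];C[:350,400:]=B[:,:400]
cv2.imwrite("pics/c0.png",C)
print(bar())
# slab: pixels grey light
hsv=cv2.cvtColor(a,cv2.COLOR_RGB2HSV);m=((hsv[...,1]<60)&(hsv[...,2]>90)).astype(np.uint8)
w=np.zeros_like(m);w[168:245,315:395]=1;m*=w
k,l,s,c=cv2.connectedComponentsWithStats(m);i=1+np.argmax(s[1:,4])
v,u=np.nonzero(l==i);X=ray("top",np.c_[u,v],.014)[:,:2]
(cx,cy),rad=cv2.minEnclosingCircle((X*1000).astype(np.float32));print("slab",cx,cy,rad,s[i])
print("jars/timer",ray("top",[[431,176],[452,216],[255,168]],.1))
E
```

```text
(array([ 0.41677322, -0.06501126]), np.float64(62.14187880080087), np.int32(3), array([6.17669525, 1.25343428]))
slab 397.3743896484375 -40.28822326660156 136.9569091796875 [ 315  176   80   69 1552]
jars/timer [[ 0.51910054 -0.25216176  0.1       ]
 [ 0.40562414 -0.3079347   0.1       ]
 [ 0.53773484  0.25050999  0.1       ]]
```

View pics/c0.png

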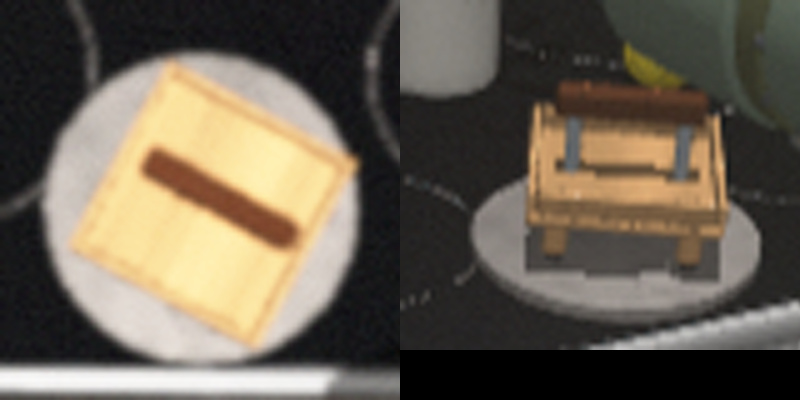

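```bash
cat >> h.py <<'E'
def bar(n="top",im=None,z=0.116,win=None):
    im=r.grab_frame(n) if im is None else im
    f=im.astype(int); m=((f[...,0]>1.35*f[...,2])&(f[...,0]<150)&(f[...,1]<95)).astype(np.uint8); w=np.zeros_like(m)
    a=win or ((185,228,335,382) if n=="top" else (192,208,340,378)); w[a[0]:a[1],a[2]:a[3]]=1
    k,l,s,c=cv2.connectedComponentsWithStats(m*w); i=1+np.argmax(s[1:,4])
    v,u=np.nonzero(l==i); X=ray(n,np.c_[u,v],z)[:,:2]; mu=X.mean(0)
    e=np.linalg.eigh(np.cov((X-mu).T))[1][:,1]; p=(X-mu)@e; q=(X-mu)@np.array([-e[1],e[0]])
    return dict(c=mu.round(4),yaw=round(np.degrees(np.arctan2(e[1],e[0]))%180,1),n=int(s[i,4]),L=np.ptp(p).round(3),W=np.ptp(q).round(3),uv=c[i].round(1))
E
python3 - <<'E'
from h import *
from scipy.optimize import least_squares
a=r.grab_frame("top");b=r.grab_frame("side")
B=bar("top",a);print(B);S=bar("side",b,.106);print(S)
# triangulate
from numpy.linalg import lstsq
A=[];y=[]
for n,q in(("top",B["uv"]),("side",S["uv"])):
    c=r.calibration(n);k=np.array([(q[0]-c["cx"])/c["fx"],(q[1]-c["cy"])/c["fy"]])
    for j in(0,1):A.append(c["R"][j]-k[j]*c["R"][2]);y.append(k[j]*c["t"][2]-c["t"][j])
print("tri",lstsq(np.array(A),np.array(y),rcond=None)[0])
m=(a.max(2)>85).astype(np.uint8);w=np.zeros_like(m);w[168:236,318:394]=1
k,l,s,c=cv2.connectedComponentsWithStats(cv2.morphologyEx(m*w,cv2.MORPH_OPEN,np.ones((5,5))))
i=1+np.argmax(s[1:,4]);print(s[i])
ct=max(cv2.findContours((l==i).astype(np.uint8),0,1)[0],key=len)[:,0]
ct=ct[ct[:,1]<234];X=ray("top",ct,.014)[:,:2]
f=least_squares(lambda p:np.hypot(*(X-p[:2]).T)-p[2],[.42,-.05,.095],loss="soft_l1",f_scale=.002)
print("slab",f.x,np.abs(f.fun).mean())
E
```

```text
{'c': array([ 0.4341, -0.0437]), 'yaw': np.float64(61.5), 'n': 147, 'L': np.float64(0.088), 'W': np.float64(0.014), 'uv': array([358.3, 204.4])}
{'c': array([ 0.4441, -0.0511]), 'yaw': np.float64(72.2), 'n': 310, 'L': np.float64(0.105), 'W': np.float64(0.114), 'uv': array([356.4, 200.2])}
tri [ 0.43421975 -0.04467038  0.11143744]
[ 323  175   64   61 3125]
slab [ 0.43972592 -0.04190274  0.09518657] 0.0008895687061722169
```

Request:
{"op": "drive_tool", "data": {
  "series": [
    [0,0,-0.496,0.9,-0.85,0,1],
    [0,0,-0.496,0.9,-0.85,0,1],
    [0,0,-0.496,0.9,-0.85,0,1],
    [0,0,-0.496,0.9,-0.85,0,1],
    [0,0,-0.496,0.9,-0.85,0,1],
    [0,0,-0.496,0.9,-0.85,0,1],
    [0,0,-0.496,0.9,-0.85,0,1],
    [0,0,-0.496,0.9,-0.85,0,1],
    [0,0,-0.496,0.9,-0.85,0,1],
    [0,0,-0.496,0.9,-0.85,0,1]
  ],
  "squeeze": 30
}}

```text
t: 1.18
ee_pos: [0.346, -0.1983, 0.2314]
ee_rot: [0.857, 0.515, 0.001, -0.001]
ft_force: [0.2, -0.0, 0.3]
finger_gap: 1.001
finger_force: 0.0
```

```bash
cat >> h.py <<'E'
from scipy.spatial.transform import Rotation as Ro
def go(x,y,z,yaw):
    s=r.get_state();R=Ro.from_quat(s["ee_rot"]);T=R.as_matrix()
    g=Ro.from_euler("z",yaw,degrees=True)*Ro.from_euler("x",180,degrees=True)
    print("t",s["t"],"pos",s["ee_pos"].round(4),"yaw",np.degrees(np.arctan2(T[1,0],T[0,0])).round(2),"tz",T[:,2].round(4),"F",s["ft_force"].round(2),"j6",s["joint_pos"][5].round(2))
    print("row",((R.inv()*g).as_rotvec()/(np.pi/2)).round(4),(T.T@(np.array([x,y,z])-s["ee_pos"])/.3).round(4))
E
python3 -c "
from h import *
go(.434,-.044,.16,61.5)"
```

```text
t 1.1833 pos [ 0.346  -0.1983  0.2314] yaw 62.05 tz [ 0.0013  0.0024 -1.    ] F [ 0.16 -0.03  0.32] j6 1.35
row [ 0.     -0.0018  0.0061] [0.5912 0.018  0.2398]
```

Request:
{"op": "drive_tool", "data": {
  "series": [
    [0,-0.0018,0.006,0.591,0.018,0.2,1],
    [0,-0.0018,0.006,0.591,0.018,0.2,1],
    [0,-0.0018,0.006,0.591,0.018,0.2,1],
    [0,-0.0018,0.006,0.591,0.018,0.2,1],
    [0,-0.0018,0.006,0.591,0.018,0.2,1],
    [0,-0.0018,0.006,0.591,0.018,0.3,1],
    [0,-0.0018,0.006,0.591,0.018,0.4,1],
    [0,-0.0018,0.006,0.591,0.018,0.48,1],
    [0,-0.0018,0.006,0.591,0.018,0.48,1],
    [0,-0.0018,0.006,0.591,0.018,0.48,1]
  ]
}}

```text
t: 2.02
ee_pos: [0.4323, -0.0505, 0.0867]
ee_rot: [0.862, 0.507, -0.002, -0.0]
ft_force: [0.3, -1.0, 0.4]
finger_gap: 0.998
finger_force: 0.0
```

```bash
python3 -c "
from h import *
go(.434,-.044,.087,61.5)
b=r.grab_frame('side')
cv2.imwrite('pics/c1.png',cv2.resize(b[170:250,300:400],None,fx=6,fy=6,interpolation=2)[:,:,::-1])"
```

```text
t 2.0167 pos [ 0.4323 -0.0505  0.0867] yaw 60.97 tz [-0.0044 -0.0017 -1.    ] F [ 0.28 -0.96  0.37] j6 1.79
row [-0.0019  0.0023 -0.0058] [ 0.0219 -0.0055 -0.001 ]
```

View pics/c1.png

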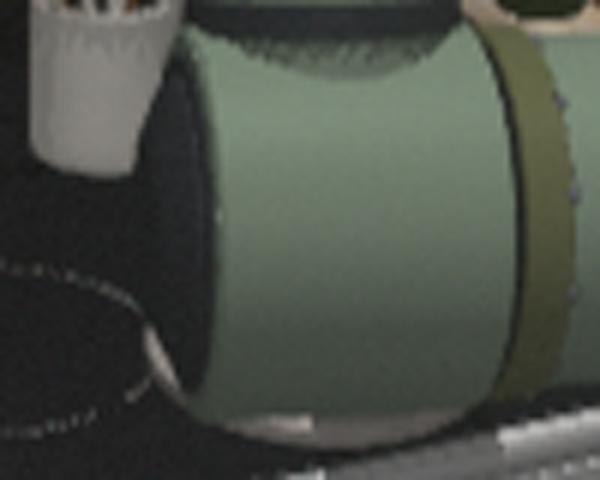

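Request:
{"op": "drive_tool", "data": {
  "series": [
    [0,0,0,0,0,0,1],
    [0,0,0,0,0,0,1],
    [0,0,0,0,0,0,-1],
    [0,0,0,0,0,0,-1],
    [0,0,0,0,0,0,-1],
    [0,0,0,0,0,0,-1],
    [0,0,0,0,0,0,-1],
    [0,0,0,0,0,0,-1],
    [0,0,0,0,0,0,-1],
    [0,0,0,0,0,0,-1]
  ]
}}

```text
t: 2.9
ee_pos: [0.4336, -0.051, 0.0874]
ee_rot: [0.862, 0.507, -0.001, 0.001]
ft_force: [0.6, -1.5, 1.3]
finger_gap: 0.21
finger_force: 29.8
```

```bash
python3 -c "
from h import *
go(.434,-.044,.087,61.5);print(r.get_state()['wrist_torque'])"
```

```text
t 2.9 pos [ 0.4336 -0.051   0.0874] yaw 60.97 tz [-0.001  -0.0035 -1.    ] F [ 0.56 -1.54  1.28] j6 1.79
row [ 0.0005  0.0023 -0.0059] [ 0.0211 -0.0102  0.0012]
[-0.51734541 -0.23497681 -0.07114688]
```

Request:
{"op": "drive_tool", "data": {
  "series": [
    [0,0,0,0,0,-0.02,-1],
    [0,0,0,0,0,-0.04,-1],
    [0,0,0,0.015,0.013,-0.04,-1],
    [0,0,0,0.015,0.013,-0.04,-1],
    [0,0,0,0.015,0.013,-0.04,-1],
    [0,0,0,0.015,0.013,-0.04,-1]
  ],
  "squeeze": 40
}}

```text
t: 3.4
ee_pos: [0.4386, -0.0482, 0.099]
ee_rot: [0.862, 0.508, -0.001, 0.0]
ft_force: [0.2, 0.4, -5.6]
finger_gap: 0.202
finger_force: 39.9
```

Request:
{"op": "drive_tool", "data": {
  "series": [
    [0,0,0,0,0,0.012,-1],
    [0,0,0,0,0,0.02,-1],
    [0,0,0,0,0,0.02,-1],
    [0,0,0,0,0,0.02,-1]
  ]
}}

```text
t: 3.73
ee_pos: [0.4385, -0.0484, 0.0929]
ee_rot: [0.862, 0.507, -0.002, 0.0]
ft_force: [-0.2, 0.2, -5.3]
finger_gap: 0.205
finger_force: 39.8
```

Request:
{"op": "drive_tool", "data": {
  "series": [
    [0,0,0,0,0,0.005,-1],
    [0,0,0,0,0,0.005,-1],
    [0,0,0,0,0,0.005,-1]
  ]
}}

```text
t: 3.98
ee_pos: [0.4389, -0.0485, 0.0917]
ee_rot: [0.862, 0.507, -0.001, 0.001]
ft_force: [-0.9, -0.1, -5.8]
finger_gap: 0.202
finger_force: 39.8
```

Request:
{"op": "drive_tool", "data": {
  "series": [
    [0,0,0,0,0,0.005,-1],
    [0,0,0,0,0,0.005,-1],
    [0,0,0,0,0,0.005,-1]
  ]
}}

```text
t: 4.23
ee_pos: [0.4389, -0.0485, 0.0902]
ee_rot: [0.862, 0.507, -0.001, 0.001]
ft_force: [0.0, -0.1, -5.6]
finger_gap: 0.205
finger_force: 39.8
```

Request:
{"op": "drive_tool", "data": {
  "series": [
    [0,0,0,0,0,0.005,-1],
    [0,0,0,0,0,0.005,-1],
    [0,0,0,0,0,0.005,-1]
  ]
}}

```text
t: 4.48
ee_pos: [0.439, -0.0486, 0.089]
ee_rot: [0.862, 0.507, -0.001, 0.001]
ft_force: [-1.1, -0.3, -1.8]
finger_gap: 0.201
finger_force: 40.6
```

```bash
python3 -c "
from h import *
go(.44,-.042,.087,61.5);s=r.get_state();print(s['wrist_torque'],s['t'])"
```

```text
t 4.4833 pos [ 0.439  -0.0486  0.089 ] yaw 60.99 tz [-0.0012 -0.0027 -1.    ] F [-1.05 -0.26 -1.82] j6 1.8
row [ 0.0002  0.0019 -0.0057] [ 0.0209 -0.0077  0.0065]
[-0.0991475   0.1941061   0.02765325] 4.4833
```

Request:
{"op": "drive_tool", "data": {
  "series": [
    [0,0,0,0,0,-0.03,-1],
    [0,0,-0.08,0,0.003,-0.03,-1],
    [0,0,-0.167,0,0.005,-0.03,-1],
    [0,0,-0.167,0,0.005,-0.03,-1],
    [0,0,-0.167,0,0.005,-0.02,-1],
    [0,0,-0.167,0,0.005,-0.01,-1],
    [0,0,-0.167,0,0.005,-0.01,-1],
    [0,0,-0.167,0,0.005,-0.01,-1]
  ]
}}

```text
t: 5.15
ee_pos: [0.4398, -0.0491, 0.0914]
ee_rot: [0.788, 0.615, -0.002, 0.0]
ft_force: [-0.7, -0.2, -4.8]
finger_gap: 0.199
finger_force: 39.8
```

Request:
{"op": "drive_tool", "data": {
  "series": [
    [0,0,0,0,0,0.005,-1],
    [0,0,0,0,0,0.005,-1],
    [0,0,0,0,0,0.005,-1]
  ]
}}

```text
t: 5.4
ee_pos: [0.4402, -0.0492, 0.0902]
ee_rot: [0.788, 0.616, -0.001, 0.0]
ft_force: [0.1, -0.1, -5.2]
finger_gap: 0.201
finger_force: 39.9
```

Request:
{"op": "drive_tool", "data": {
  "series": [
    [0,0,0,0,0,0.005,-1],
    [0,0,0,0,0,0.005,-1],
    [0,0,0,0,0,0.005,-1]
  ]
}}

```text
t: 5.65
ee_pos: [0.4402, -0.0492, 0.0887]
ee_rot: [0.788, 0.616, -0.001, 0.0]
ft_force: [0.5, 0.7, -5.7]
finger_gap: 0.207
finger_force: 39.9
```

Request:
{"op": "drive_tool", "data": {
  "series": [
    [0,0,0,0,0,0.005,-1],
    [0,0,0,0,0,0.005,-1],
    [0,0,0,0,0,0.005,-1]
  ]
}}

```text
t: 5.9
ee_pos: [0.4402, -0.0492, 0.0872]
ee_rot: [0.788, 0.616, -0.001, 0.0]
ft_force: [0.5, -0.6, -5.2]
finger_gap: 0.204
finger_force: 39.9
```

```bash
python3 -c "
from h import *
go(.44,-.042,.087,75);s=r.get_state();print(s['wrist_torque'],s['t'])"
```

```text
t 5.9 pos [ 0.4402 -0.0492  0.0872] yaw 76.02 tz [-0.0015 -0.0024 -1.    ] F [ 0.53 -0.65 -5.22] j6 1.54
row [-0.0005  0.0017  0.0113] [ 0.0232 -0.0064  0.0006]
[-0.01177988  0.01309682  0.0195214 ] 5.9
```

Lower already at 76°; continue down to find the contact height.

Request:
{"op": "drive_tool", "data": {
  "series": [
    [0,0,0,0,0,0.004,-1],
    [0,0,0,0,0,0.004,-1],
    [0,0,0,0,0,0.004,-1]
  ]
}}

```text
t: 6.15
ee_pos: [0.4408, -0.0493, 0.0865]
ee_rot: [0.788, 0.616, -0.001, 0.001]
ft_force: [-0.5, 0.5, 0.0]
finger_gap: 0.204
finger_force: 40.1
```

Request:
{"op": "drive_tool", "data": {
  "series": [
    [0,0,0,0,0,0.004,-1],
    [0,0,0,0,0,0.004,-1],
    [0,0,0,0,0,0.004,-1]
  ]
}}

```text
t: 6.4
ee_pos: [0.4412, -0.0495, 0.0861]
ee_rot: [0.788, 0.616, -0.001, 0.001]
ft_force: [-1.9, 0.5, 9.5]
finger_gap: 0.207
finger_force: 41.4
```

Request:
{"op": "drive_tool", "data": {
  "series": [
    [0,0,0,0,0,0.003,-1],
    [0,0,0,0,0,0.003,-1],
    [0,0,0,0,0,0.003,-1]
  ]
}}

```text
t: 6.65
ee_pos: [0.4415, -0.0496, 0.0859]
ee_rot: [0.788, 0.616, -0.0, 0.002]
ft_force: [-3.7, 1.1, 16.4]
finger_gap: 0.207
finger_force: 42.6
```

```bash
python3 -c "
from h import *
go(.44,-.042,.087,75);s=r.get_state();print(s['wrist_torque'],s['t'])"
```

```text
t 6.65 pos [ 0.4415 -0.0496  0.0859] yaw 76.03 tz [ 0.0015 -0.0035 -1.    ] F [-3.69  1.11 16.39] j6 1.54
row [0.0015 0.0019 0.0115] [ 0.0234 -0.011  -0.0038]
[0.2638122  0.94074217 0.03987117] 6.65
```

Request:
{"op": "drive_tool", "data": {
  "series": [
    [0,0,0,0,0,-0.03,-1],
    [0,0,0.05,0,-0.002,-0.03,-1],
    [0,0,0.089,0,-0.003,-0.03,-1],
    [0,0,0.089,0,-0.003,-0.02,-1],
    [0,0,0.089,0,-0.003,-0.015,-1],
    [0,0,0.089,0,-0.003,-0.015,-1],
    [0,0,0.089,0,-0.003,-0.015,-1]
  ]
}}

```text
t: 7.23
ee_pos: [0.4391, -0.0491, 0.0884]
ee_rot: [0.829, 0.56, -0.002, 0.001]
ft_force: [-1.6, -0.5, -1.2]
finger_gap: 0.202
finger_force: 40.4
```

Request:
{"op": "drive_tool", "data": {
  "series": [
    [0,0,0,0,0,0.004,-1],
    [0,0,0,0,0,0.004,-1],
    [0,0,0,0,0,0.004,-1]
  ]
}}

```text
t: 7.48
ee_pos: [0.439, -0.0493, 0.0877]
ee_rot: [0.829, 0.559, -0.002, 0.001]
ft_force: [-4.6, -0.7, 6.1]
finger_gap: 0.204
finger_force: 41.5
```

Request:
{"op": "drive_tool", "data": {
  "series": [
    [0,0,0,0,0,0.003,-1],
    [0,0,0,0,0,0.003,-1],
    [0,0,0,0,0,0.003,-1]
  ]
}}

```text
t: 7.73
ee_pos: [0.4387, -0.0496, 0.0872]
ee_rot: [0.829, 0.559, -0.002, 0.001]
ft_force: [-6.6, -1.8, 10.6]
finger_gap: 0.2
finger_force: 42.3
```

Request:
{"op": "drive_tool", "data": {
  "series": [
    [0,0,0,0,0,0.003,-1],
    [0,0,0,0,0,0.003,-1],
    [0,0,0,0,0,0.003,-1]
  ]
}}

```text
t: 7.98
ee_pos: [0.4387, -0.05, 0.0868]
ee_rot: [0.829, 0.559, -0.002, 0.002]
ft_force: [-8.2, -2.7, 15.2]
finger_gap: 0.201
finger_force: 43.1
```

```bash
python3 -c "
from h import *
go(.44,-.042,.087,75);s=r.get_state();print(s['wrist_torque'],s['t'])"
```

```text
t 7.9833 pos [ 0.4387 -0.05    0.0868] yaw 68.01 tz [-0.0022 -0.0051 -1.    ] F [-8.22 -2.67 15.24] j6 1.68
row [-0.0003  0.0035 -0.0776] [ 0.0263 -0.0061 -0.0008]
[-0.31368624  1.47103135  0.01271338] 7.9833
```

Request:
{"op": "drive_tool", "data": {
  "series": [
    [0,0,0,0,0,-0.03,-1],
    [0,0,-0.08,0,0.003,-0.03,-1],
    [0,0,-0.178,0,0.006,-0.03,-1],
    [0,0,-0.178,0,0.006,-0.03,-1],
    [0,0,-0.178,0,0.006,-0.02,-1],
    [0,0,-0.178,0,0.006,-0.01,-1],
    [0,0,-0.178,0,0.006,-0.01,-1]
  ]
}}

```text
t: 8.57
ee_pos: [0.4405, -0.0494, 0.0877]
ee_rot: [0.743, 0.669, -0.002, -0.0]
ft_force: [-1.4, -0.3, -5.5]
finger_gap: 0.202
finger_force: 39.9
```

Request:
{"op": "drive_tool", "data": {
  "series": [
    [0,0,0,0,0,0.004,-1],
    [0,0,0,0,0,0.004,-1],
    [0,0,0,0,0,0.004,-1]
  ]
}}

```text
t: 8.82
ee_pos: [0.441, -0.0496, 0.0871]
ee_rot: [0.743, 0.669, -0.001, 0.0]
ft_force: [0.2, -0.4, -5.4]
finger_gap: 0.204
finger_force: 39.9
```

Request:
{"op": "drive_tool", "data": {
  "series": [
    [0,0,0,0,0,0.003,-1],
    [0,0,0,0,0,0.003,-1],
    [0,0,0,0,0,0.003,-1]
  ]
}}

```text
t: 9.07
ee_pos: [0.4412, -0.0497, 0.0865]
ee_rot: [0.743, 0.669, -0.001, 0.001]
ft_force: [-0.6, 0.3, -5.0]
finger_gap: 0.205
finger_force: 40.0
```

Request:
{"op": "drive_tool", "data": {
  "series": [
    [0,0,0,0,0,0.003,-1],
    [0,0,0,0,0,0.003,-1],
    [0,0,0,0,0,0.003,-1]
  ]
}}

```text
t: 9.32
ee_pos: [0.4415, -0.0496, 0.086]
ee_rot: [0.743, 0.669, -0.001, 0.001]
ft_force: [-0.9, 1.9, 3.2]
finger_gap: 0.206
finger_force: 41.2
```

```bash
python3 -c "
from h import *
go(.44,-.042,.087,75);s=r.get_state();print(s['wrist_torque'],s['t'])"
```

```text
t 9.3167 pos [ 0.4415 -0.0496  0.086 ] yaw 84.04 tz [-3.0e-04 -2.3e-03 -1.0e+00] F [-0.92  1.95  3.18] j6 1.4
row [1.000e-04 1.500e-03 1.004e-01] [ 0.0246 -0.0075 -0.0033]
[ 0.31377632  0.42333385 -0.06943126] 9.3167
```

Request:
{"op": "drive_tool", "data": {
  "series": [
    [0,0,0,0,0,-0.025,-1],
    [0,0,-0.04,0,0.001,-0.025,-1],
    [0,0,-0.078,0,0.003,-0.025,-1],
    [0,0,-0.078,0,0.003,-0.02,-1],
    [0,0,-0.078,0,0.003,-0.01,-1],
    [0,0,-0.078,0,0.003,-0.008,-1],
    [0,0,-0.078,0,0.003,-0.008,-1]
  ]
}}

```text
t: 9.9
ee_pos: [0.4414, -0.0497, 0.0874]
ee_rot: [0.701, 0.713, -0.002, -0.0]
ft_force: [0.5, -0.5, -5.5]
finger_gap: 0.204
finger_force: 39.9
```

Request:
{"op": "drive_tool", "data": {
  "series": [
    [0,0,0,0,0,0.004,-1],
    [0,0,0,0,0,0.004,-1],
    [0,0,0,0,0,0.004,-1]
  ]
}}

```text
t: 10.15
ee_pos: [0.4419, -0.0498, 0.0866]
ee_rot: [0.701, 0.713, -0.001, 0.0]
ft_force: [0.0, -0.1, -5.5]
finger_gap: 0.204
finger_force: 39.9
```

Request:
{"op": "drive_tool", "data": {
  "series": [
    [0,0,0,0,0,0.003,-1],
    [0,0,0,0,0,0.003,-1],
    [0,0,0,0,0,0.003,-1]
  ]
}}

```text
t: 10.4
ee_pos: [0.4421, -0.0497, 0.0861]
ee_rot: [0.701, 0.714, -0.001, 0.001]
ft_force: [-1.4, 1.1, 1.1]
finger_gap: 0.201
finger_force: 40.8
```

Request:
{"op": "drive_tool", "data": {
  "series": [
    [0,0,0,0,0,0.003,-1],
    [0,0,0,0,0,0.003,-1],
    [0,0,0,0,0,0.003,-1]
  ]
}}

```text
t: 10.65
ee_pos: [0.4423, -0.0495, 0.0859]
ee_rot: [0.701, 0.714, -0.001, 0.001]
ft_force: [-3.9, 3.2, 9.2]
finger_gap: 0.201
finger_force: 42.1
```

```bash
python3 -c "
from h import *
go(.44,-.042,.087,75);s=r.get_state();print(s['wrist_torque'],s['t'])"
```

```text
t 10.65 pos [ 0.4423 -0.0495  0.0859] yaw 91.06 tz [-3.0e-04 -2.1e-03 -1.0e+00] F [-3.9   3.22  9.18] j6 1.28
row [-0.      0.0014  0.1784] [ 0.0252 -0.0071 -0.0039]
[ 0.37051422  0.87159859 -0.09060099] 10.65
```

Request:
{"op": "drive_tool", "data": {
  "series": [
    [0,0,0,0,0,-0.025,-1],
    [0,0,0.05,0.003,-0.005,-0.025,-1],
    [0,0,0.089,0.005,-0.01,-0.025,-1],
    [0,0,0.089,0.005,-0.01,-0.02,-1],
    [0,0,0.089,0.005,-0.01,-0.01,-1],
    [0,0,0.089,0.005,-0.01,-0.004,-1],
    [0,0,0.089,0.005,-0.01,0,-1],
    [0,0,0.089,0.005,-0.01,0,-1]
  ]
}}

```text
t: 11.32
ee_pos: [0.4395, -0.048, 0.0858]
ee_rot: [0.748, 0.663, -0.001, 0.001]
ft_force: [-2.3, 3.3, 8.9]
finger_gap: 0.204
finger_force: 42.0
```

Request:
{"op": "drive_tool", "data": {
  "series": [
    [0,0,0,0,0,0,-0.3],
    [0,0,0,0,0,0,-0.3],
    [0,0,0,0,0,0,-0.3],
    [0,0,0,0,0,0,-0.3]
  ]
}}

```text
t: 11.65
ee_pos: [0.4392, -0.0485, 0.0849]
ee_rot: [0.749, 0.663, -0.001, 0.001]
ft_force: [0.1, -0.3, -0.6]
finger_gap: 0.349
finger_force: 0.0
```

Request:
{"op": "drive_tool", "data": {
  "series": [
    [0,0,0,0,0,0,-1],
    [0,0,0,0,0,0,-1],
    [0,0,0,0,0,0,-1],
    [0,0,0,0,0,0,-1],
    [0,0,0,0,0,0,-1]
  ]
}}

```text
t: 12.07
ee_pos: [0.4392, -0.0485, 0.0849]
ee_rot: [0.749, 0.663, -0.001, 0.001]
ft_force: [1.3, -0.8, 1.0]
finger_gap: 0.206
finger_force: 42.7
```

```bash
python3 -c "
from h import *
go(.44,-.042,.087,83);s=r.get_state();print(s['wrist_torque'],s['t'])"
```

```text
t 12.0667 pos [ 0.4392 -0.0485  0.0849] yaw 83.04 tz [-9.0e-04 -2.7e-03 -1.0e+00] F [ 1.3  -0.81  1.01] j6 1.42
row [-0.0003  0.0018  0.0004] [ 0.0218  0.0001 -0.0069]
[-0.07259918 -0.13348214 -0.03091637] 12.0667
```

Request:
{"op": "drive_tool", "data": {
  "series": [
    [0,0,0,0,0,-0.025,-1],
    [0,0,0.067,0,-0.002,-0.025,-1],
    [0,0,0.067,0,-0.002,-0.025,-1],
    [0,0,0.067,0,-0.002,-0.015,-1],
    [0,0,0.067,0,-0.002,-0.007,-1],
    [0,0,0.067,0,-0.002,-0.007,-1],
    [0,0,0.067,0,-0.002,-0.007,-1]
  ]
}}

```text
t: 12.65
ee_pos: [0.4377, -0.0481, 0.0865]
ee_rot: [0.782, 0.623, -0.002, 0.0]
ft_force: [-0.9, 0.3, -5.3]
finger_gap: 0.204
finger_force: 41.8
```

Request:
{"op": "drive_tool", "data": {
  "series": [
    [0,0,0,0,0,0.003,-1],
    [0,0,0,0,0,0.003,-1],
    [0,0,0,0,0,0.003,-1]
  ]
}}

```text
t: 12.9
ee_pos: [0.4383, -0.0483, 0.086]
ee_rot: [0.782, 0.623, -0.001, 0.0]
ft_force: [-0.2, -0.1, -5.4]
finger_gap: 0.203
finger_force: 41.8
```

Request:
{"op": "drive_tool", "data": {
  "series": [
    [0,0,0,0,0,0.003,-1],
    [0,0,0,0,0,0.003,-1],
    [0,0,0,0,0,0.003,-1]
  ]
}}

```text
t: 13.15
ee_pos: [0.4384, -0.0483, 0.0852]
ee_rot: [0.783, 0.623, -0.001, 0.001]
ft_force: [0.5, 0.7, -5.7]
finger_gap: 0.203
finger_force: 41.9
```

Request:
{"op": "drive_tool", "data": {
  "series": [
    [0,0,0,0,0,-0.024,-1],
    [0,0,-0.067,0,0.002,-0.024,-1],
    [0,0,-0.067,0,0.002,-0.024,-1],
    [0,0,-0.067,0,0.002,-0.012,-1],
    [0,0,-0.067,0,0.002,-0.006,-1],
    [0,0,-0.067,0,0.002,-0.006,-1],
    [0,0,-0.067,0,0.002,-0.006,-1]
  ]
}}

```text
t: 13.73
ee_pos: [0.4385, -0.0483, 0.0867]
ee_rot: [0.749, 0.663, -0.002, 0.0]
ft_force: [-0.9, -0.2, -5.1]
finger_gap: 0.202
finger_force: 41.8
```

Request:
{"op": "drive_tool", "data": {
  "series": [
    [0,0,0,0,0,0.003,-1],
    [0,0,0,0,0,0.003,-1],
    [0,0,0,0,0,0.003,-1]
  ]
}}

```text
t: 13.98
ee_pos: [0.4389, -0.0484, 0.086]
ee_rot: [0.749, 0.663, -0.001, 0.0]
ft_force: [-0.1, 0.1, -5.1]
finger_gap: 0.201
finger_force: 41.8
```

Request:
{"op": "drive_tool", "data": {
  "series": [
    [0,0,0,0,0,0.003,-1],
    [0,0,0,0,0,0.003,-1],
    [0,0,0,0,0,0.003,-1]
  ]
}}

```text
t: 14.23
ee_pos: [0.439, -0.0484, 0.0852]
ee_rot: [0.749, 0.663, -0.001, 0.001]
ft_force: [0.2, -0.3, -5.5]
finger_gap: 0.205
finger_force: 41.9
```

```bash
python3 -c "
from h import *
go(.44,-.042,.087,83);s=r.get_state();print(s['wrist_torque'],s['t'])"
```

```text
t 14.2333 pos [ 0.439  -0.0484  0.0852] yaw 83.03 tz [-0.0012 -0.0025 -1.    ] F [ 0.18 -0.27 -5.47] j6 1.42
row [-0.0006  0.0017  0.0004] [ 0.0217  0.0008 -0.0061]
[-0.02497848 -0.02781682  0.00095366] 14.2333
```

Request:
{"op": "drive_tool", "data": {
  "series": [
    [0,0,0,0,0,-0.02,-1],
    [0,0,0.033,0,-0.001,-0.02,-1],
    [0,0,0.033,0,-0.001,-0.01,-1],
    [0,0,0.033,0,-0.001,0,-1],
    [0,0,0.033,0,-0.001,0.002,-1],
    [0,0,0.033,0,-0.001,0.002,-1]
  ]
}}

```text
t: 14.73
ee_pos: [0.439, -0.0485, 0.085]
ee_rot: [0.765, 0.644, -0.001, 0.001]
ft_force: [-0.8, 0.4, 0.6]
finger_gap: 0.205
finger_force: 42.8
```

Request:
{"op": "drive_tool", "data": {
  "series": [
    [0,0,0,0,0,0,1],
    [0,0,0,0,0,0,1],
    [0,0,0,0,0,0,1],
    [0,0,0,0,0,0,1],
    [0,0,0,0,0,0,1],
    [0,0,0,0,0,0,1],
    [0,0,0,0,0,-0.15,1],
    [0,0,0,0,0,-0.3,1],
    [0,0,0,0,0,-0.45,1],
    [0,0,0,0,0,-0.5,1]
  ]
}}

```text
t: 15.57
ee_pos: [0.44, -0.0483, 0.2386]
ee_rot: [0.766, 0.643, -0.0, 0.002]
ft_force: [0.6, -0.7, -0.7]
finger_gap: 0.999
finger_force: 0.0
```

Request:
{"op": "drive_tool", "data": {
  "series": [
    [0,0,0,-0.8,0,0,1],
    [0,0,0,-0.8,0,0,1],
    [0,0,0,-0.8,0,0,1],
    [0,0,0,-0.8,0,0,1],
    [0,0,0,-0.8,0,0,1],
    [0,0,0,-0.8,0,0,1],
    [0,0,0,-0.8,0,0,1],
    [0,0,0,-0.8,0,0,1]
  ]
}}

```text
t: 16.23
ee_pos: [0.3968, -0.2857, 0.2349]
ee_rot: [0.767, 0.642, -0.001, 0.0]
ft_force: [-0.5, -0.1, 0.8]
finger_gap: 0.997
finger_force: 0.0
```

```bash
python3 - <<'E'
from h import *
a=avg("top");b=avg("side")
print(bar("top",a));s=r.get_state();print(s['t'],s['ee_pos'])
C=np.zeros((400,800,3),np.uint8);f=lambda i:cv2.resize(i,(400,400),interpolation=2)[:,:,::-1]
C[:,:400]=f(a[165:245,315:395]);C[:,400:]=f(b[170:250,315:395])
cv2.imwrite("pics/c2.png",C)
E
```

```text
{'c': array([ 0.4368, -0.0382]), 'yaw': np.float64(80.4), 'n': 138, 'L': np.float64(0.088), 'W': np.float64(0.013), 'uv': array([356.3, 203.4])}
16.8333 [ 0.39756607 -0.28410369  0.23526303]
```

View pics/c2.png

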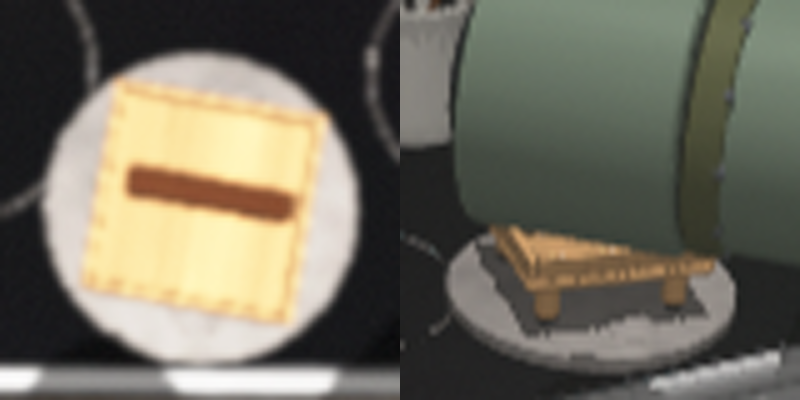

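```bash
python3 -c "
from workcell import r
print(r.sign_off())"
```

```text
the job is handed in; nothing more can be done
None
```

I turned the caddy about 19° on the slab, to a bar heading of about 80°, let go of it and handed the job in at about 17 s; no verdict came back. Lowered at 77°, 80° and 83°, it met no hump at its resting height, so all four feet should be on flat stone. Its bar reads about 5 mm from the slab's centre, the arm is well clear, and I steered clear of the bystanders but did not re-measure them.

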